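# Check the spring-backed mirror mount on both sides

### The arm

A 7-joint arm with a two-finger parallel gripper is mounted at the origin on a cart in front of the work surface, level with it; the furniture and walls round the work are solid. World frame = base frame: x ahead of the robot, y to its left, z up, the work surface at z = 0. Lengths are in m, angles in degrees, forces in N, time in s.
With the tool pointing down it reaches from about 0.35 to 0.775 m from the base axis. Payload 3.1 kg.
Tool frame: the origin (TCP) lies on the centre line of the jaws, within the pads' length; the fingertips stand 17 mm ahead of it and the grasp point (between the pads) lies 2 mm behind it (robot.tip_reach is the distance from the TCP to the fingertips, in m); z points along the fingers, y is the direction in which the jaws open and shut (so a half turn about z gives the same grasp; the last joint's range is limited). The gripper opens to 85 mm and grips with 20 to 120 N. Pads are 22 mm wide; open, the fingers measure 114 mm over their backs; the gripper's body (76 mm by 85 mm) begins 54 mm behind the grasp point. The pads swing forward as they close: fully open they stand 13 mm farther back than shut.
Start: joints at [-2.389, 17.813, 0.802, 86.603, -0.252, 75.585, -1.558], TCP at [0.55, 0, 0.248] pointing down, gripper open.
Joint ranges: [-154.91, 154.91], [-16.99, 109.72], [-72.82, 74.43], [7.12, 147.25], [-82.49, 262.49], [11.32, 116.49], [-174.64, 174.64]. Speed limits (degrees/s): [159.86, 159.86, 180, 180, 180, 180, 180].

### API

Orientations are given as [roll, pitch, yaw] about the fixed x, y, z axes, in that order (R = Rz(yaw) Ry(pitch) Rx(roll)).
In Python, from station import robot, fingers, vision, workorder, recognise gives the robot as it stands. Calls block until the motion is done:
- robot.move_to(position, orientation): joint-space move of the TCP to a pose.
- robot.line_to(position, orientation=None, velocity=0.15, f_stop=None): straight line of the TCP; orientation=None keeps the orientation; velocity is the mean speed in m/s. With f_stop (N) it stops when the force on the tool has changed by that much, and returns True; else False.
- robot.move_j(angles): joint-space move.
- fingers.gripper_to(opening, force=None): opening from 0.0 (shut) to 1.0 (fully open); force is the grip in N (None keeps the last); returns when the fingers have stopped.
- robot.pause(seconds).
- robot.inverse_kinematics(position, orientation): joint angles nearest the present ones, or None.
- vision.grab_frame(name): name is "scene" or "side" or "wrist"; returns the picture (400x640x3 uint8, red, green, blue); there is no depth.
- vision.calibration(name): a dict with "mtx" (3x3 intrinsics, pixels), "k1" (the pictures are not rectified: a ray, as slopes to the right and down, at radius r is drawn at 1 + k1 r^2 times it, then the intrinsics apply), "extrinsics" (4x4, takes a point from world to camera coordinates); the wrist camera has in their place "T_tool_cam" (4x4, takes a point from camera to tool coordinates, whose origin is the TCP and whose axes are the flange's). Camera axes: x right, y up, looking along -z (the intrinsics and any distortion apply to the point x, -y, -z); pixel columns grow to the right and rows downward; lengths in m; the calibration is good to about 2 mm. A picture is of the moment at which its call begins: read the wrist's pose just before it. calibration takes no time and is no camera call.
A pose or a line that the arm cannot do raises robot.PlanningError and nothing moves.
- workorder.close_job(): hands the job in, once; it reports no verdict.
Trained networks look in the newest picture that a camera, given by its name, has taken for a name from the list of things; names that differ only in an ending like _2 or _b are one class to them, and where a whole thing is asked for, a point or a joint stands for the part that bears it (a point fixed in the world has none). Each returns a list of dicts, best first, with "p" (0 to 1); they miss things now and then, are a little off and sometimes report something else, mostly with a low value. They report only what shows in the picture. A call takes as long as a camera call.
- recognise(label, camera): "rect" ([centre column, centre row, width, height] in pixels, round what is visible of it).
Readings, each from a call of its own:
- robot.current_time_s(): time.
- robot.current_joint_positions(): joint angles.
- robot.current_dq(): joint speeds.
- robot.current_joint_torque(): joint torques, N m.
- robot.current_tool_pos(): TCP position.
- robot.current_eef_rot(): TCP orientation.
- robot.current_contact_force(): force on the tool from outside, world axes, zero at the start.
- robot.current_torque(): the same for the moment, N m.
- robot.current_finger_gap(): opening from 0.0 (shut) to 1.0 (fully open).
Only numpy, scipy, OpenCV 4.12 (cv2) and the standard library are available. Lean on these libraries where they do the work, as an engineer would, in place of code of your own. Each camera call takes 0.05 s, during which the arm holds its last target.

### The job

Check the spring return of the tilting mirror mount with the fingertips, grasping nothing: press the blue corner pad on the green clip's side down until the red pointer stands in front of the green clip, keep it there for a second, then release so that the plate springs back level. Then do the same on the other corner pad with the yellow clip, and finish with the plate released. Press gently so that the pointer does not run past either clip, never touch the round mirror, the pointer or the clips, and leave the things around the mount where they stand.

Things in the scene. Friction and masses are not known exactly. Their poses are not given: they have to be found in the camera images.
- mirror_mount: mirror mount fixed to the worktop: base 152 (x) x 150 (y) x 10 mm, above it a grey sprung plate 86 x 150 x 8 mm, top at z = 64 mm, that rocks sideways on a spindle along x at z = 52 mm; at the back a red pointer before a white scale board, 134 mm wide, z = 132 to 166 mm, face at x = 76 mm. Origin on the underside, below the spindle; -x faces the robot, y left, z up
- tilt_plate (a joint): tilt of the plate, rad, about the mount's x: 0 level, held by springs; negative when the left pad is pressed, positive for the right; range -0.6 to 0.6. Spring 1.0 N m/rad: a pad needs about 16 N per rad, 4 to 6 N with the pointer at a clip (0.25 to 0.37 rad). It springs back level when released
- pointer_tip (a point): tip of the red pointer, 105 mm above the spindle, 66 mm behind the mount's origin (+x); it leans towards the pressed corner, by 105 mm times the sine of the tilt
- pointer: the red pointer, 6 mm wide, 105 mm tall, turning with the plate; origin on the spindle. Do not touch it
- green_clip: green clip, 12 x 12 x 29 mm, fixed on the top edge of the scale board, 26 to 38 mm left or right of the zero line, opposite the other clip. Origin at the middle of its width, at its lower edge; axes parallel to the mount's, so the pointer tip's y in this frame is its sideways error
- yellow_clip: yellow clip, 12 x 12 x 29 mm, fixed on the top edge of the scale board, 26 to 38 mm left or right of the zero line, opposite the other clip. Origin at the middle of its width, at its lower edge; axes parallel to the mount's, so the pointer tip's y in this frame is its sideways error
- pad_left: blue domed pad, 24 mm across, 8 mm tall, on the plate's left front corner, seen from the robot. Origin at the middle of its underside, with the plate level at (-33, +62, 64) mm in the mount's frame; dome top at z = 72 mm. It sinks by about 62 mm times the sine of the tilt
- pad_right: blue domed pad, 24 mm across, 8 mm tall, on the plate's right front corner, seen from the robot. Origin at the middle of its underside, with the plate level at (-33, -62, 64) mm in the mount's frame; dome top at z = 72 mm. It sinks by about 62 mm times the sine of the tilt
- mirror: round mirror, 48 mm across, 2.5 mm thick, in the middle of the tilt plate; origin at the centre of its underside. Do not touch it
- oil_bottle: small brown bottle with black cap, 33 x 33 x 58 mm, loose; origin at the centre of its underside. A bystander
- vial_1: small brown vial with white cap, 27 x 28 x 45 mm, loose; origin at the centre of its underside. A bystander
- vial_2: small brown vial with red cap, 27 x 27 x 45 mm, loose; origin at the centre of its underside. A bystander
- cover_glass_box_1: small clear-lidded green box, 35 x 35 x 17 mm, loose; origin at the centre of its underside. A bystander
- tape_roll: yellow roll of tape lying flat, 74 x 74 x 20 mm, loose; origin at the centre of its underside. A bystander
- lens_tissue: pale booklet lying flat, 75 x 100 x 9 mm, loose; origin at the centre of its underside. A bystander
- stain_bottle_b: brown bottle with blue cap, 52 x 52 x 105 mm, on the right, loose; origin at the centre of its underside. A bystander

How it is judged (in metres and radians):
On the way, in this order (a step that is already met when the one before it is completed fails the run):
1. the fingers press the pad on the green clip's side and hold the pointer tip within 7 mm of the clip's middle for 0.7 s (y of pointer_tip in the frame of green_clip between -0.007 and 0.007 m and ((y of green_clip in the frame of mirror_mount above 0 m and contact force between the fingers and pad_left above 0.5 N) or (y of green_clip in the frame of mirror_mount below 0 m and contact force between the fingers and pad_right above 0.5 N))), for 0.7 s.
2. the pads are released and the plate is level again (within 0.04 rad) (value of joint tilt_plate between -0.04 and 0.04 rad and contact force between the fingers and pad_left below 0.1 N and contact force between the fingers and pad_right below 0.1 N), for 0.2 s.
3. the fingers press the pad on the yellow clip's side and hold the pointer tip within 7 mm of the clip's middle for 0.7 s (y of pointer_tip in the frame of yellow_clip between -0.007 and 0.007 m and ((y of yellow_clip in the frame of mirror_mount above 0 m and contact force between the fingers and pad_left above 0.5 N) or (y of yellow_clip in the frame of mirror_mount below 0 m and contact force between the fingers and pad_right above 0.5 N))), for 0.7 s.
At the end, for the whole second after the job is handed in: both pads are released and the plate rests level, within 0.04 rad (all of step 2 and velocity of joint tilt_plate between -0.05 and 0.05 rad/s); the robot touches nothing.
It fails at once if the pointer tip runs more than 14 mm outward past the middle of a clip ((y of green_clip in the frame of mirror_mount above 0 m and y of pointer_tip in the frame of green_clip above 0.014 m) or (y of green_clip in the frame of mirror_mount below 0 m and y of pointer_tip in the frame of green_clip below -0.014 m) or (y of yellow_clip in the frame of mirror_mount above 0 m and y of pointer_tip in the frame of yellow_clip above 0.014 m) or (y of yellow_clip in the frame of mirror_mount below 0 m and y of pointer_tip in the frame of yellow_clip below -0.014 m)).
It fails at once if the robot touches the mirror, the pointer or a clip (contact force between any of the fingers, the arm and mirror above 0.2 N or contact force between any of the fingers, the arm and pointer above 0.2 N or contact force between any of the fingers, the arm and green_clip above 0.2 N or contact force between any of the fingers, the arm and yellow_clip above 0.2 N).
It fails at once if a pad is pressed with more than 20 N (contact force between the fingers and pad_left above 20 N or contact force between the fingers and pad_right above 20 N).
It fails at once if a bystander is moved more than 20 mm or lifted (distance of any of oil_bottle, vial_1, vial_2, cover_glass_box_1, tape_roll, lens_tissue, stain_bottle_b from where it was at the start of the episode above 0.02 m).
It also fails if it takes over 45 s, if anything falls off the work surface, if the arm or the gripper's body presses on something with over 40 N, if the wrist force passes 120 N, or if a joint passes its speed limit or range.

## Working session

There is one attempt and no reset: what is moved stays moved. The work goes in short steps, each a Python script; the robot and the scene stay as the last script left them, time stands still between calls to the robot, and variables do not carry over. Pictures are saved under pics/ and viewed, and the job is handed in when it is done.

```bash
mkdir -p pics; ls; python3 - <<'E'
from station import robot, fingers, vision, workorder, recognise
import cv2
for n in ["scene","side","wrist"]:
    im=vision.grab_frame(n); cv2.imwrite(f"pics/{n}0.png",im[:,:,::-1])
    c=vision.calibration(n); print(n,c)
    for l in ["mirror_mount","green_clip","yellow_clip","pad_left","pad_right","mirror","pointer"]:
        print(l,[(round(d["p"],2),[round(float(v),1) for v in d["rect"]]) for d in recognise(l,n)[:3]])
print(robot.current_tool_pos(),robot.current_eef_rot(),robot.current_time_s(),robot.tip_reach)
E
```

```text
pics
scene {'mtx': array([[420.9520502 ,   0.        , 317.00006754],
       [  0.        , 420.9520502 , 200.77122654],
       [  0.        ,   0.        ,   1.        ]]), 'k1': 0.0017191673016000793, 'extrinsics': array([[ 0.7177035 , -0.69627311, -0.01026827, -0.26515181],
       [ 0.39987535,  0.40002118,  0.8246713 , -0.37657014],
       [-0.57008892, -0.59597551,  0.56551906, -0.62933901],
       [ 0.        ,  0.        ,  0.        ,  1.        ]])}
mirror_mount [(0.75, [298.2, 182.5, 77.4, 92.4]), (0.48, [322.7, 271.9, 19.4, 28.5]), (0.37, [331.7, 297.0, 18.0, 19.6])]
green_clip []
yellow_clip [(0.52, [310.3, 144.3, 4.8, 12.5])]
pad_left [(0.63, [267.1, 184.8, 2.3, 2.7])]
pad_right [(0.22, [424.8, 288.3, 28.6, 37.0])]
mirror [(0.48, [294.6, 188.8, 15.7, 9.3])]
pointer []
side {'mtx': array([[394.38428069,   0.        , 320.41267559],
       [  0.        , 394.38428069, 198.74828774],
       [  0.        ,   0.        ,   1.        ]]), 'k1': -0.09903007009782058, 'extrinsics': array([[-0.95979784, -0.28008083,  0.01851562,  0.58063255],
       [ 0.17657481, -0.55118707,  0.
[... 592 characters left out ...]
  , 343.54810058, 194.91853808],
       [  0.        ,   0.        ,   1.        ]]), 'k1': -0.07287055393181938, 'T_tool_cam': array([[-1.04437933e-03,  9.48128938e-01,  3.17884296e-01,
         8.24604669e-02],
       [ 9.99999086e-01,  1.26306850e-03, -4.81852750e-04,
        -7.13453558e-04],
       [-8.58368179e-04,  3.17883503e-01, -9.48129391e-01,
        -1.25962470e-01],
       [ 0.00000000e+00,  0.00000000e+00,  0.00000000e+00,
         1.00000000e+00]])}
mirror_mount []
green_clip []
yellow_clip []
pad_left []
pad_right []
mirror [(0.49, [260.2, 85.1, 30.4, 27.7])]
pointer []
[5.50007880e-01 3.66351762e-05 2.48297206e-01] [-1.79999473e+02  1.06939428e-03  9.00056305e+01] 1.2 0.017
```

View pics/scene0.png

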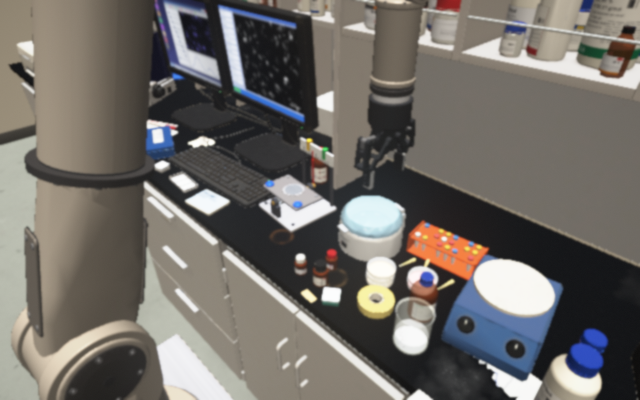

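View pics/side0.png

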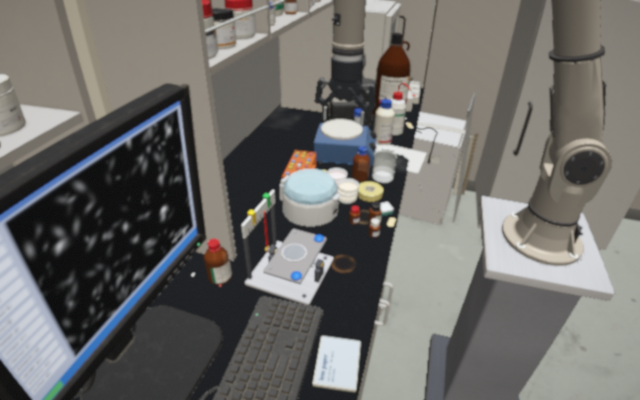

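View pics/wrist0.png

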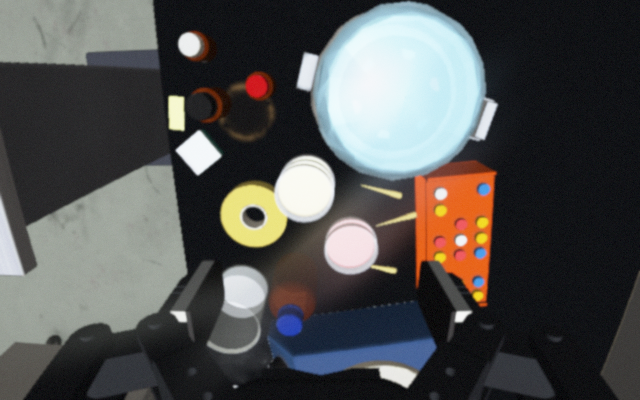

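The mount is to the robot's left. Scene: mirror (292,187), pads (268,184) and (297,205), yellow clip (310,144), green clip (324,153). Side: mirror (294,252), pads (296,276) left and (319,239) right, yellow clip (252,216), green clip (267,200). So green is on the right side. I'll triangulate a rough pose.

```bash
cat > h.py <<'E'
from station import robot, fingers, vision, workorder, recognise
import numpy as np, cv2
from scipy.optimize import least_squares
from scipy.spatial.transform import Rotation as R
def cam(name, pos=None, rot=None):
    c=vision.calibration(name)
    if name=="wrist":
        T=np.eye(4); T[:3,:3]=R.from_euler('xyz',rot,degrees=True).as_matrix(); T[:3,3]=pos
        E=np.linalg.inv(T@c["T_tool_cam"])
    else: E=c["extrinsics"]
    return c["mtx"],c["k1"],np.array(E)
def proj(cm,P):
    K,k1,E=cm; P=np.atleast_2d(P); q=P@E[:3,:3].T+E[:3,3]
    s=np.c_[q[:,0]/-q[:,2],-q[:,1]/-q[:,2]]; r2=(s**2).sum(1,keepdims=True); s=s*(1+k1*r2)
    return s@K[:2,:2].T+K[:2,2]
MODEL={"pad_left":(-.033,.062,.068),"pad_right":(-.033,-.062,.068),"mirror":(0,0,.0665)}
def mount2world(p,P):
    x,y,a=p[:3]; c,s=np.cos(a),np.sin(a); P=np.atleast_2d(P)
    return np.c_[x+c*P[:,0]-s*P[:,1], y+s*P[:,0]+c*P[:,1], P[:,2]]
def fit(obs,x0,clips=(.032,-.032)):
    # obs: list of (cm,label,(u,v)); params x,y,yaw,yl(left clip y),yr
    def f(p):
        r=[]
        for cm,l,uv in obs:
            P={"clip_l":(.082,p[3],.1665),"clip_r":(.082,p[4],.1665)}.get(l) or MODEL[l]
            r+=list(proj(cm,mount2world(p,[P]))[0]-np.array(uv))
        return np.array(r)
    s=least_squares(f,list(x0)+list(clips),loss='soft_l1',x_scale=[.1,.1,.1,.01,.01]); return s.x,f(s.x).reshape(-1,2)
E
python3 - <<'E'
from h import *
a=cam("scene");b=cam("side")
obs=[(a,"mirror",(293,188)),(a,"pad_left",(268.5,184)),(a,"pad_right",(297,205)),(b,"mirror",(294,253)),(b,"pad_left",(296,276.5)),(b,"pad_right",(319,239))]
for x0 in [(.5,.4,0)]:
    p,r=fit(obs,x0);print(p,r.round(1).tolist())
for n in ["scene","side"]:
    im=cv2.imread(f"pics/{n}0.png"); c=(200,110,400,230) if n=="scene" else (200,160,400,320)
    cv2.imwrite(f"pics/{n}0z.png",cv2.resize(im[c[1]:c[3],c[0]:c[2]],None,fx=3.5,fy=3.5,interpolation=cv2.INTER_CUBIC))
E
```

```text
[ 0.57658245  0.30624601 -0.08795024  0.032      -0.032     ] [[-0.9, 0.8], [-0.1, -1.0], [-0.9, -1.7], [-0.1, -0.6], [0.1, -0.9], [-0.4, -0.7]]
```

View pics/side0z.png

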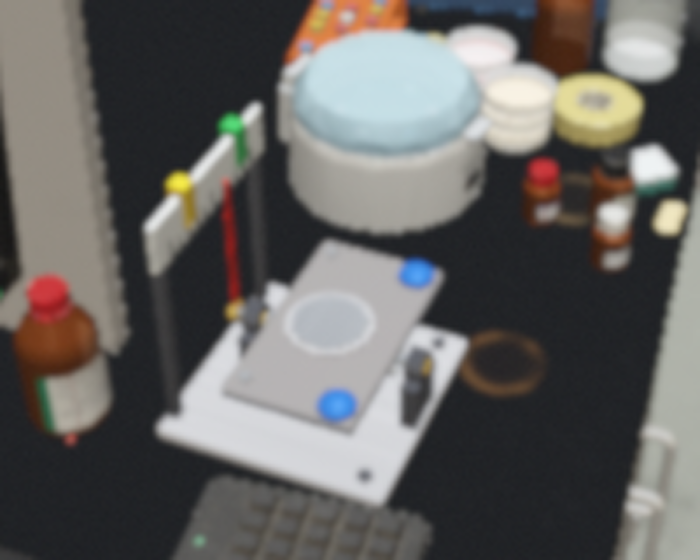

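View pics/scene0z.png

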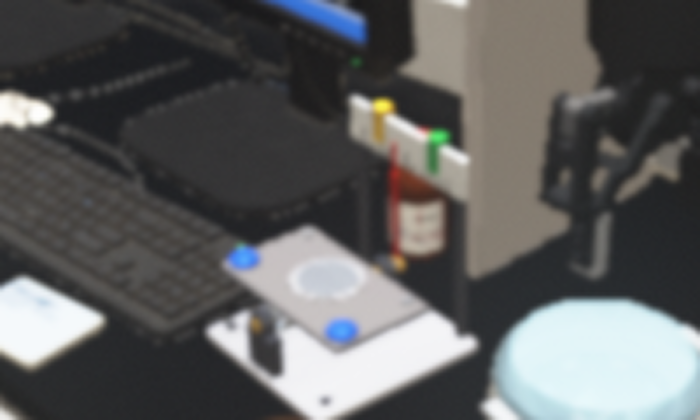

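Fit: mount at about (0.577, 0.306), yaw about −5°, with the yellow clip on the left and the green clip on the right, next to the pot. Next I shut the gripper and look from above.

```bash
python3 - <<'E'
from h import *
fingers.gripper_to(0.0,20)
robot.line_to([.55,0.0,.36])
robot.move_to([.56,.25,.36],[180,0,85])
pos,rot=robot.current_tool_pos(),robot.current_eef_rot()
im=vision.grab_frame("wrist"); cv2.imwrite("pics/wrist1.png",im[:,:,::-1])
np.save("w1.npy",np.r_[pos,rot]); print(pos,rot,robot.current_finger_gap())
for l in ["mirror","pad_left","pad_right","green_clip","yellow_clip","pointer"]:
    print(l,[(round(d["p"],2),[round(float(v),1) for v in d["rect"]]) for d in recognise(l,"wrist")[:3]])
cm=cam("wrist",pos,rot)
p=(.5766,.3062,-.088)
for l,P in MODEL.items(): print(l,proj(cm,mount2world(p,[P])))
E
```

```text
[0.56072186 0.24763581 0.35964971] [1.79981063e+02 1.44125801e-01 8.48346619e+01] -0.0025310555815904866
mirror [(0.56, [331.7, 101.5, 41.8, 39.5])]
pad_left []
pad_right [(0.52, [302.6, 156.7, 19.1, 22.6])]
green_clip [(0.84, [417.3, 147.3, 23.0, 16.6])]
yellow_clip [(0.6, [422.6, 74.7, 19.5, 16.5])]
pointer [(0.58, [395.7, 102.6, 21.6, 11.2])]
pad_left [[300.72119553  44.16450971]]
pad_right [[302.65340871 151.83547032]]
mirror [[329.64227917  99.92943303]]
```

View pics/wrist1.png

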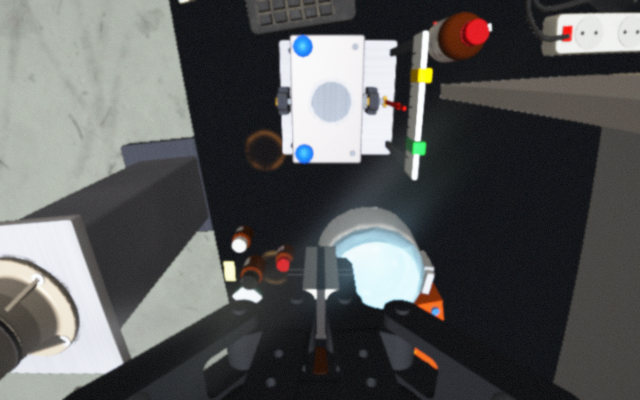

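Wrist view: pads at (302.5,46) and (304,154), mirror (331.5,101), yellow clip (424,75.5), green clip (418.5,148), pointer tip (404,107), pot lid below. I'll run a joint fit across all three views.

```bash
python3 - <<'E'
from h import *
w=np.load("w1.npy"); a=cam("scene");b=cam("side");c=cam("wrist",w[:3],w[3:])
obs=[(a,"mirror",(293,188)),(a,"pad_left",(269,183.5)),(a,"pad_right",(297.5,204)),(b,"mirror",(294,252)),(b,"pad_left",(296,276)),(b,"pad_right",(319,238)),
(c,"mirror",(331.3,101.2)),(c,"pad_left",(302.5,46.2)),(c,"pad_right",(304,153.8))]
clip=[(a,"y",(309.1,139.7)),(b,"y",(251.4,212)),(c,"y",(424,75.5)),(a,"g",(325.1,149)),(b,"g",(266.3,195)),(c,"g",(418.5,148))]
def model(p,l):
    return MODEL[l] if l in MODEL else (p[6],p[3] if l=="y" else p[4],p[5])
def f(p): return np.concatenate([proj(cm,mount2world(p,[model(p,l)]))[0]-np.array(uv) for cm,l,uv in obs+clip])
s=least_squares(f,[.577,.306,-.088,.032,-.032,.175,.08],loss='soft_l1',x_scale=[.1,.1,.1,.01,.01,.01,.01])
print(s.x.round(4)); print(f(s.x).reshape(-1,2).round(1).tolist())
p=s.x; np.save("p.npy",p)
for l in("pad_left","pad_right"): print(l,mount2world(p,[MODEL[l]]))
# wrist-only pixel check of clips relative to zero-line
for nm,P in {"tip":(.066,0,.157),"bl":(.078,.067,.166),"br":(.078,-.067,.166)}.items(): print(nm,proj(c,mount2world(p,[P]))[0].round(1),proj(a,mount2world(p,[P]))[0].round(1),proj(b,mount2world(p,[P]))[0].round(1))
E
```

```text
[ 0.578   0.3042 -0.0869  0.0288 -0.0357  0.1719  0.0783]
[[0.0, 0.9], [0.3, -0.4], [-0.3, -0.6], [-0.4, -0.4], [-0.1, -1.3], [-0.7, -0.4], [-0.4, 0.4], [-0.4, -0.2], [-0.0, -0.4], [-0.3, 0.4], [-0.1, -0.0], [0.1, 0.0], [-0.4, -0.2], [-0.1, 0.1], [-0.0, 0.2]]
pad_left [[0.55048563 0.36879768 0.068     ]]
pad_right [[0.53971803 0.24526607 0.068     ]]
tip [404.2 107.5] [312.1 150.5] [263.9 211.3]
bl [425.1  29.7] [300.  137.2] [242.  225.3]
br [413.9 178.9] [332.7 155.4] [273.  189.9]
```

```bash
python3 - <<'E'
from h import *
w=np.load("w1.npy"); a=cam("scene");b=cam("side");c=cam("wrist",w[:3],w[3:])
g=lambda X:np.concatenate([proj(m,[X])[0]-u for m,u in [(a,(372,213)),(b,(310,183))]])
s=least_squares(g,[.6,.12,.1]);print(s.x,g(s.x))
def ray(cm,uv,z):
    return least_squares(lambda X:proj(cm,[[X[0],X[1],z]])[0]-uv,[.6,.2]).x
for z in (.07,.09,.11,.13): print(z,ray(c,(372,208),z),ray(c,(335,225),z),"vial",ray(c,(283,265),.045))
E
```

```text
[0.61472516 0.06936904 0.09089497] [ 0.04720385 -0.05244553  0.05133226  0.06176351]
0.07 [0.61994388 0.16629561] [0.57033322 0.14684452] vial [0.49007411 0.07929334]
0.09 [0.61741231 0.17418131] [0.5701902  0.15566671] vial [0.49007411 0.07929334]
0.11 [0.61488075 0.18206702] [0.57004718 0.16448891] vial [0.49007411 0.07929334]
0.13 [0.61234918 0.18995273] [0.56990416 0.17331111] vial [0.49007411 0.07929334]
```

The pot (top around z 0.09, edge y ≤ 0.18) clears the gripper. Now I approach the right pad (green side) and make contact gently.

```bash
python3 - <<'E'
from h import *
p=np.load("p.npy")
print(robot.current_tool_pos())
P=mount2world(p,[(-.034,-.064,.0)])[0]
o=[180,0,85]
robot.move_to([P[0],P[1],.16],o)
robot.line_to([P[0],P[1],.105],o,velocity=.06); robot.pause(.3)
print(robot.current_tool_pos(),P,robot.current_eef_rot(),robot.current_contact_force())
hit=robot.line_to([P[0],P[1],.080],o,velocity=.012,f_stop=1.0)
print(hit,robot.current_tool_pos(),robot.current_contact_force(),robot.current_time_s())
for n in ("side","scene"):
    im=vision.grab_frame(n); cv2.imwrite(f"pics/{n}2.png",im[:,:,::-1])
    c=(200,160,400,320) if n=="side" else (200,110,400,230)
    im=im[:,:,::-1];cv2.imwrite(f"pics/{n}2z.png",cv2.resize(im[c[1]:c[3],c[0]:c[2]],None,fx=3.5,fy=3.5,interpolation=cv2.INTER_CUBIC))
E
```

```text
[0.56036068 0.24886124 0.36023252]
[0.53867056 0.24341047 0.10527167] [0.53854814 0.24336046 0.        ] [ 1.79975980e+02 -1.11862518e-02  8.49998500e+01] [0.05156479 0.21238262 0.38009006]
True [0.53820552 0.24280903 0.08605247] [ 1.04084051 -0.85515346  0.75593008] 7.7833
```

View pics/side2z.png

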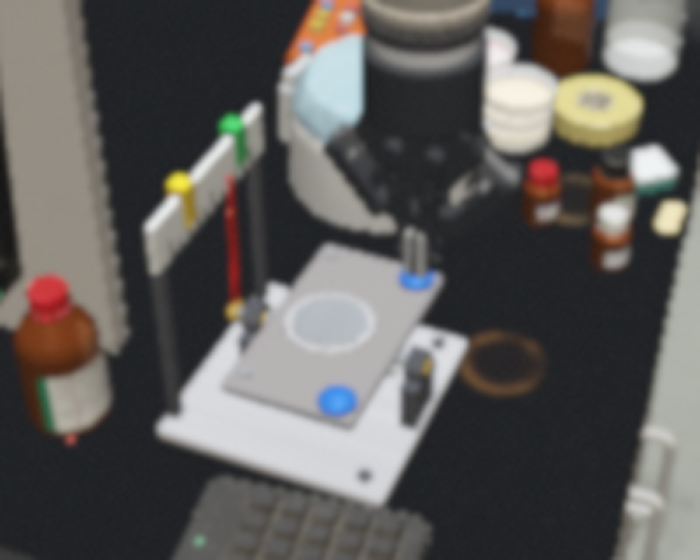

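Side view: the fingertips rest on the right pad and the pointer has just started leaning towards green. Contact came at TCP z ≈ 0.086–0.089, as modelled. I'll press to z ≈ 0.0685 (predicted pointer about −34 mm, clip at −35.7 mm).

```bash
cat >> h.py <<'E'
def snap(k):
    p=np.load("p.npy")
    for n,c in (("side",(230,170,330,270)),("scene",(270,120,370,200))):
        im=vision.grab_frame(n)[:,:,::-1].copy()
        cv2.imwrite(f"pics/{n}{k}z.png",cv2.resize(im[c[1]:c[3],c[0]:c[2]],None,fx=6,fy=6,interpolation=cv2.INTER_CUBIC))
        cm=cam(n)
        hsv=cv2.cvtColor(im,cv2.COLOR_BGR2HSV)
        m=((hsv[:,:,0]<8)|(hsv[:,:,0]>172))&(hsv[:,:,1]>130)&(hsv[:,:,2]>60)
        best=[]
        for th in np.arange(-.5,.501,.005):
            h=np.linspace(.06,.103,30)
            P=np.c_[np.full(30,.066),-h*np.sin(th),.052+h*np.cos(th)]
            uv=proj(cm,mount2world(p,P)).round().astype(int)
            best.append((m[uv[:,1],uv[:,0]].mean(),th))
        v=max(b[0] for b in best); t=np.mean([b[1] for b in best if b[0]>=v-.02])
        print(n,"tilt",round(float(t),3),"pointer y mm",round(float(-105*np.sin(t)),1),"score",round(float(v),2))
E
python3 - <<'E'
from h import *
p=np.load("p.npy"); P=mount2world(p,[(-.034,-.064,.0)])[0]; o=[180,0,85]
robot.line_to([P[0],P[1],.0685],o,velocity=.02)
robot.pause(.9)
print(robot.current_tool_pos(),robot.current_contact_force(),robot.current_time_s())
snap(3)
E
```

```text
[0.53823254 0.24169054 0.06833646] [-1.64244598 -4.24477439  5.12954954] 9.8
side tilt 0.363 pointer y mm -37.2 score 0.97
scene tilt 0.305 pointer y mm -31.5 score 0.73
```

View pics/side3z.png

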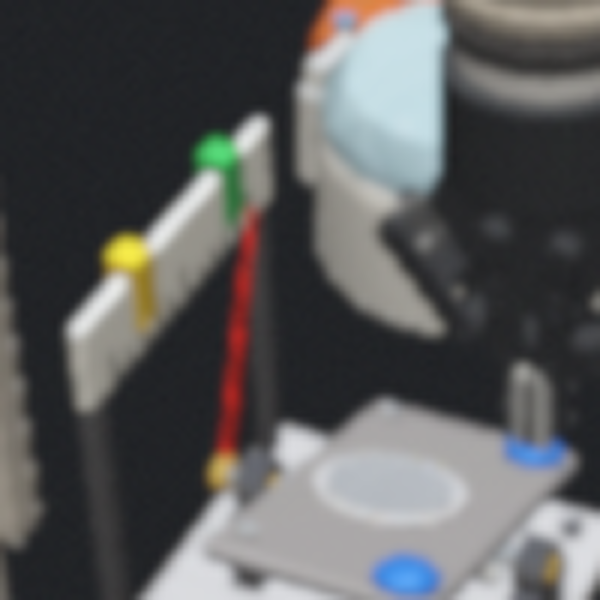

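View pics/scene3z.png

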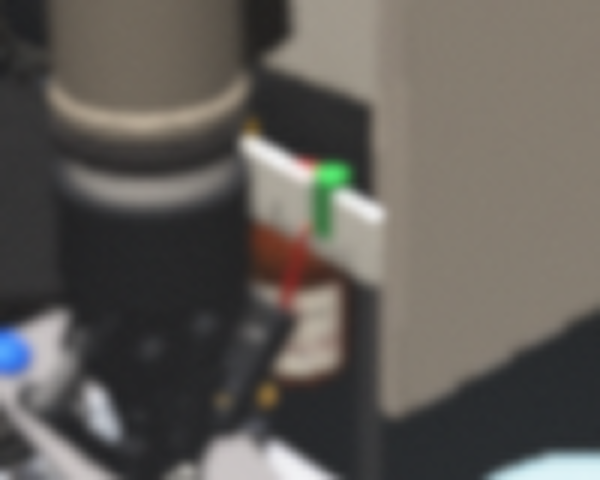

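Side: pointer tip at about (272,205), just below the green clip stem. Scene: tip about (320.8,158), also just under green. I'll compare both with projections for several tilts.

```bash
python3 - <<'E'
from h import *
p=np.load("p.npy")
for n in("side","scene"):
  for y in (-28,-31,-34,-37,-40):
    th=np.arcsin(y/105); print(n,y,proj(cam(n),mount2world(p,[(.066,y/1e3,.052+.105*np.cos(th))]))[0].round(1))
E
```

```text
side -28 [270.1 205.4]
side -31 [270.8 205. ]
side -34 [271.4 204.6]
side -37 [272.1 204.2]
side -40 [272.7 203.9]
scene -28 [319.  155.7]
scene -31 [319.8 156.5]
scene -34 [320.5 157.2]
scene -37 [321.3 158.1]
scene -40 [322.1 158.9]
```

Both views give about −35.5 mm against the clip's −35.7 mm, and 5.1 N agrees with that. I'll hold a little longer, release, check the plate is level, and cross over to the left pad.

```bash
python3 - <<'E'
from h import *
p=np.load("p.npy"); o=[180,0,85]
P=mount2world(p,[(-.034,-.064,.0)])[0]; Q=mount2world(p,[(-.034,.064,.0)])[0]
robot.pause(.7)
robot.line_to([P[0],P[1],.10],o,velocity=.03)
robot.line_to([P[0],P[1],.15],o,velocity=.08); robot.pause(.5)
print(robot.current_contact_force()); snap(4)
robot.line_to([Q[0],Q[1],.15],o,velocity=.08)
robot.line_to([Q[0],Q[1],.105],o,velocity=.06); robot.pause(.3)
hit=robot.line_to([Q[0],Q[1],.080],o,velocity=.012,f_stop=1.0)
print(hit,robot.current_tool_pos(),Q,robot.current_contact_force(),robot.current_time_s())
snap(5)
E
```

```text
[-0.89941185  0.36763943 -0.74762579]
side tilt 0.025 pointer y mm -2.6 score 0.93
scene tilt 0.044 pointer y mm -4.6 score 0.63
True [0.54931784 0.37108278 0.08625849] [0.54966308 0.37087696 0.        ] [0.96663945 0.24039374 0.36280231] 17.5167
side tilt -0.017 pointer y mm 1.8 score 0.87
scene tilt -0.052 pointer y mm 5.5 score 0.67
```

View pics/side4z.png

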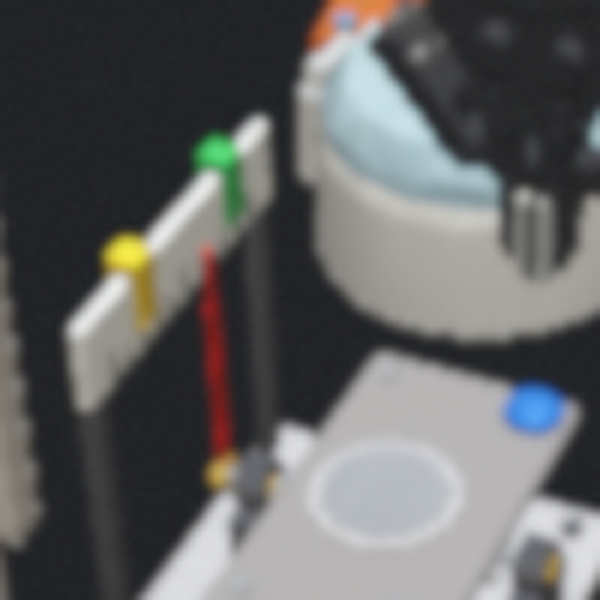

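View pics/side5z.png

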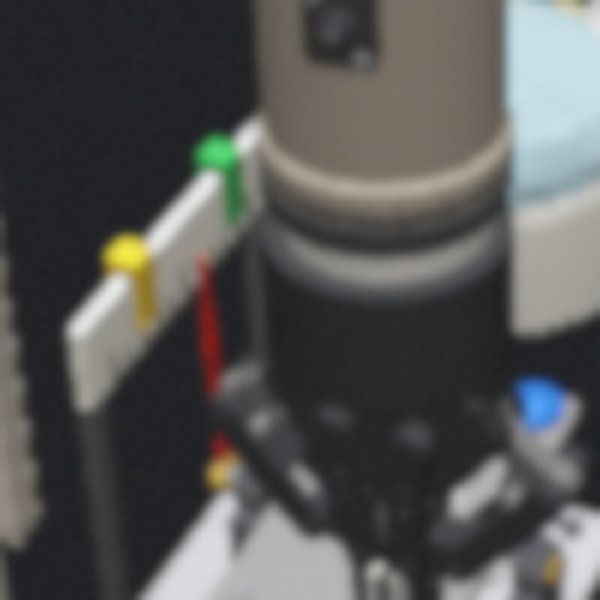

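Released, the pointer stood upright, with its tip at side-zoom (208,250) on the zero line. The left pad is now touched and the tip leans slightly to yellow, (202,258). Now I press towards yellow.

```bash
python3 - <<'E'
from h import *
p=np.load("p.npy"); o=[180,0,85]
Q=mount2world(p,[(-.034,.064,.0)])[0]
robot.line_to([Q[0],Q[1],.072],o,velocity=.02)
robot.pause(.9)
print(robot.current_tool_pos(),robot.current_contact_force(),robot.current_time_s())
snap(6)
for n in("side","scene"):
  for y in (23,26,29,32):
    th=np.arcsin(y/105); print(n,y,proj(cam(n),mount2world(p,[(.066,y/1e3,.052+.105*np.cos(th))]))[0].round(1))
E
```

```text
[0.54967876 0.37099119 0.0720069 ] [-1.56610784  4.506417    5.09591909] 19.3583
side tilt -0.28 pointer y mm 29.0 score 0.97
scene tilt -0.262 pointer y mm 27.2 score 0.63
side 23 [258.7 218.6]
side 26 [258.  219.7]
side 29 [257.3 220.8]
side 32 [256.6 222. ]
scene 23 [306.7 148.2]
scene 26 [306. 148.]
scene 29 [305.3 147.9]
scene 32 [304.6 147.8]
```

View pics/side6z.png

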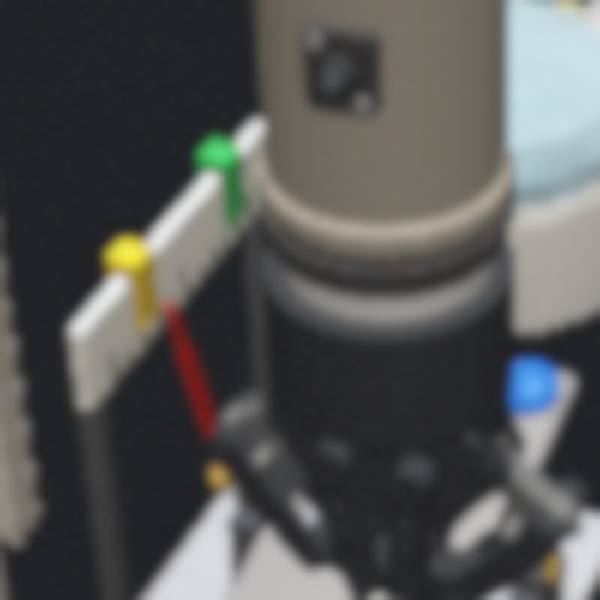

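View pics/scene6z.png

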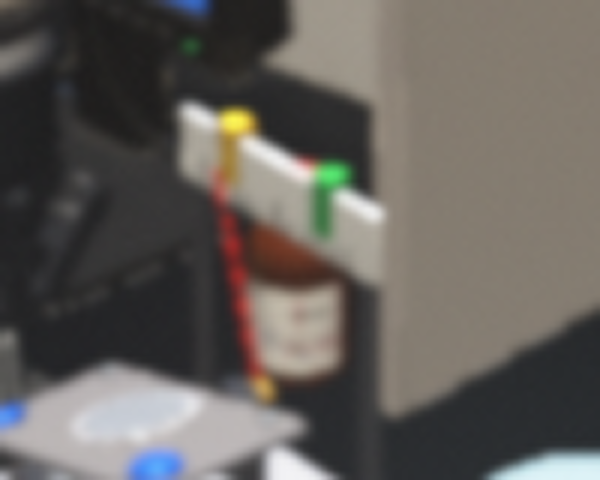

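Side tip (258.3,220.3) and scene tip (306.3,148.7) put the pointer at about 27 mm, and geometry says 28 mm. The clip is at 28.8 mm, so I nudge 0.5 mm deeper, hold, release and check.

```bash
python3 - <<'E'
from h import *
p=np.load("p.npy"); o=[180,0,85]
Q=mount2world(p,[(-.034,.064,.0)])[0]
robot.line_to([Q[0],Q[1],.0715],o,velocity=.01)
robot.pause(.9)
robot.line_to([Q[0],Q[1],.10],o,velocity=.03)
robot.line_to([Q[0],Q[1],.18],o,velocity=.08); robot.pause(1.0)
print(robot.current_contact_force(),robot.current_time_s()); snap(7)
im=vision.grab_frame("side"); cv2.imwrite("pics/side8.png",im[:,:,::-1])
E
```

```text
[-0.02471331 -0.14470354 -0.14043491] 23.8583
side tilt -0.003 pointer y mm 0.3 score 0.93
scene tilt 0.044 pointer y mm -4.6 score 0.63
```

View pics/side7z.png

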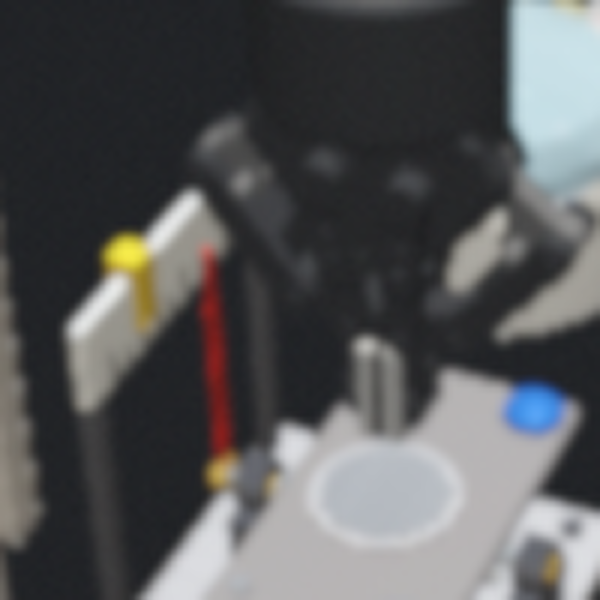

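View pics/side8.png

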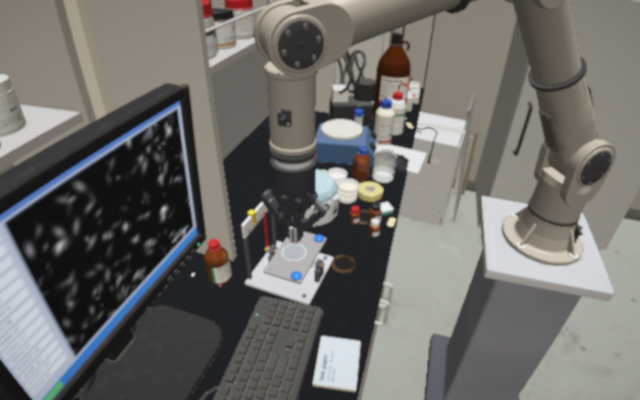

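The pointer stands upright again, tip at side-zoom (208,250) as after the first release. The fingers are free above the plate and the bystanders haven't moved. I'm handing in.

```bash
python3 - <<'E'
from h import *
workorder.close_job(); print("done")
E
```

```text
the job is handed in; nothing more can be done
done
```

I pressed both corner pads with the shut fingertips, held the pointer at each clip for well over 0.7 s, let the plate spring back each time, and handed the job in at about 24 s.

| Press | Clip position | Pointer while held | Upward force on tool | Hold |
|---|---|---|---|---|
| Right pad (green clip) | −35.7 mm | about −35 mm | about 5.1 N | about 1.7 s |
| Left pad (yellow clip) | +28.8 mm | about +27 to +28 mm, then pressed 0.5 mm deeper | about 5.1 N | about 2 s |

- **Release:** after each release the side view showed the pointer upright at the zero line. At the end the side camera put it at +0.3 mm (tilt about −0.003 rad), and the force on the tool was about 0.2 N. In the last side picture the fingers were clear of the plate and the bystanders in view looked unmoved.
- **Checks that disagreed:** the automatic pointer reading from the scene camera did not match the side camera. It gave −31.5 against −37.2 mm at green and −4.6 against +0.3 mm at the end, where 0.044 rad is just outside the 0.04 rad limit. I put this down to the brown bottle behind the pointer and the low match score there (about 0.63 to 0.73). I relied on the side view instead. For the two presses I also used pointer-tip positions read by hand from both cameras.
- **After the first release:** the side camera's automatic reading was −2.6 mm (0.025 rad), which is within the limit.

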